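Set out the candles on their birch holders

TASK

Get the stall's display ready: stand each of the four candles upright in the well of the birch holder painted its own colour, the thick candles in the large holders and the slim ones in the small holders. Leave the holders flat on the table, do not knock any candle over, and leave the two black tealight cups standing where they are.

Things in the scene. Friction and masses are not known exactly. Their poses are not given: they have to be found in the camera images.
- red_thick_candle: thick round red wax candle standing upright, 60 mm across and 75 mm tall, loose, 190 g give or take a third, with a thin 8 mm wick on top that has no substance; origin at the centre of its underside, z up its length
- red_wide_holder: large low round birch-slice candle holder, 110 mm across and 24 mm tall, lying loose on the table (350 g), with one open round well, 84 mm across, whose floor lies 10 mm above the table; the rim's top and the well's floor are painted red; origin at the centre of its underside, z up
- red_slim_candle: slim round red wax candle standing upright, 36 mm across and 85 mm tall, loose, 90 g give or take a third, with a thin 8 mm wick on top that has no substance; origin at the centre of its underside, z up its length
- red_narrow_holder: small low round birch-slice candle holder, 84 mm across and 24 mm tall, lying loose on the table (350 g), with one open round well, 56 mm across, whose floor lies 10 mm above the table; the rim's top and the well's floor are painted red; origin at the centre of its underside, z up
- green_thick_candle: thick round green wax candle standing upright, 60 mm across and 75 mm tall, loose, 190 g give or take a third, with a thin 8 mm wick on top that has no substance; origin at the centre of its underside, z up its length
- green_wide_holder: large low round birch-slice candle holder, 110 mm across and 24 mm tall, lying loose on the table (350 g), with one open round well, 84 mm across, whose floor lies 10 mm above the table; the rim's top and the well's floor are painted green; origin at the centre of its underside, z up
- green_slim_candle: slim round green wax candle standing upright, 36 mm across and 85 mm tall, loose, 90 g give or take a third, with a thin 8 mm wick on top that has no substance; origin at the centre of its underside, z up its length
- green_narrow_holder: small low round birch-slice candle holder, 84 mm across and 24 mm tall, lying loose on the table (350 g), with one open round well, 56 mm across, whose floor lies 10 mm above the table; the rim's top and the well's floor are painted green; origin at the centre of its underside, z up
- black_cup1: black tealight cup with a copper top, round, 54 mm across and 60 mm tall, loose; not to be moved; origin at the centre of its underside, z up
- black_cup2: black tealight cup with a copper top, round, 54 mm across and 60 mm tall, loose; not to be moved; origin at the centre of its underside, z up
Mind the look-alikes: they are no part of the job. Leave any yellow look-alike of the red_wide_holder alone. Leave any yellow look-alike of the green_slim_candle alone.

How it is judged (in metres and radians):
At the end, for the whole second after the job is handed in: Each candle stands in the holder of its colour and size: centres within 14 mm, foot on the well floor (within 4 mm), upright within 0.1 rad, at rest. Holders flat (0.06 rad, under 6 mm off the table) and at rest; both black cups upright (0.3 rad), less than 30 mm from their start (horizontal distance between red_thick_candle and red_wide_holder below 0.014 m and z of red_thick_candle in the frame of red_wide_holder between 0.006 and 0.014 m and angle between each of red_thick_candle, red_slim_candle, green_thick_candle, green_slim_candle's own z axis and vertical below 0.1 rad and linear speed of each of red_thick_candle, red_wide_holder, red_slim_candle, red_narrow_holder, green_thick_candle, green_wide_holder, green_slim_candle, green_narrow_holder below 0.02 m/s and angle between each of red_wide_holder, red_narrow_holder, green_wide_holder, green_narrow_holder's own z axis and vertical below 0.06 rad and height (world z) of each of red_wide_holder, red_narrow_holder, green_wide_holder, green_narrow_holder below 0.006 m and horizontal distance between red_slim_candle and red_narrow_holder below 0.014 m and z of red_slim_candle in the frame of red_narrow_holder between 0.006 and 0.014 m and horizontal distance between green_thick_candle and green_wide_holder below 0.014 m and z of green_thick_candle in the frame of green_wide_holder between 0.006 and 0.014 m and horizontal distance between green_slim_candle and green_narrow_holder below 0.014 m and z of green_slim_candle in the frame of green_narrow_holder between 0.006 and 0.014 m and distance of each of black_cup1, black_cup2 from where it was at the start of the episode below 0.03 m and angle between each of black_cup1, black_cup2's own z axis and vertical below 0.3 rad); the robot touches nothing.
It fails at once if a candle is knocked over (tipped more than 1 rad) (angle between any of red_thick_candle, red_slim_candle, green_thick_candle, green_slim_candle's own z axis and vertical above 1 rad).
It fails at once if a black cup is shifted more than 30 mm or tipped more than 0.5 rad (distance of any of black_cup1, black_cup2 from where it was at the start of the episode above 0.03 m or angle between any of black_cup1, black_cup2's own z axis and vertical above 0.5 rad).
It also fails if it takes over 112 s, if anything falls off the work surface, if the arm or the gripper's body presses on something with over 40 N, if the wrist force passes 120 N, or if a joint passes its speed limit or range.

ROBOT

A 6-joint arm with a two-finger parallel gripper is mounted at the origin on the work surface. World frame = base frame: x ahead of the robot, y to its left, z up, the work surface at z = 0. Lengths are in m, angles in degrees, forces in N, time in s.
With the tool pointing down it reaches from about 0.3 to 0.75 m from the base axis. Payload 8.5 kg.
Tool frame: the origin (TCP) lies between the finger pads; the fingertips stand env.finger_overhang ahead of it and the grasp point (between the pads) lies 2 mm behind it (env.finger_overhang is the distance from the TCP to the fingertips, in m); z points along the fingers, y is the line along which they close (so a half turn about z gives the same grasp; the last joint's range is limited). The gripper opens to 85 mm and grips with 20 to 120 N. Pads are 22 mm wide; open, the fingers measure 114 mm over their backs; the gripper's body (76 mm by 85 mm) begins 54 mm behind the grasp point. The pads swing forward as they close: fully open they stand 13 mm farther back than shut.
Start: joints at [-84.586, 21.807, 74.336, -0, 83.858, -12.336], TCP at [0.168, -0.524, 0.248] pointing down, gripper open.
Joint ranges: [-178.18, 178.18], [-50.72, 133.34], [12.68, 142.11], [-81.47, 261.47], [9.98, 163.14], [-165.26, 165.26]. Speed limits (degrees/s): [136.94, 136.94, 180, 180, 180, 180].

INTERFACE

Orientations are given as a 3x3 rotation matrix whose columns are the frame's x, y, z axes.
In Python, from rig import env gives the robot as it stands. The module is installed in compiled form; this text tells all that it offers.
- The arm moves only by the tool jog_arm, never from a script. Its arguments are lists of equal length, an entry for each row: "hand": the finger opening in m, from 0 to 0.0854; "travel": the shift along the world's x, y, z in m, a list of three; "yaw": the turn about the world's z in rad. A call has exactly 5 rows; each row shifts and turns the commanded pose from where the row before left it; what a row does not reach is not made up. A row lasts 1/8 s, in which the tool goes at most 62.5 mm and 10.7 degrees, less where a joint would pass 70% of its speed; a pose out of reach is approached as far as the arm can. A call is refused whole if a number of a shift passes 0.0625 or a number of a turn 0.188, either way. A call with a gripper value outside its range is refused whole. The fingers move at their own pace and stop on an object; "grip_force" is the grip in N (left out, the last holds). Time passes only in rows, so rows that do not move let the fingers close, or fill a call up. It gives the time, the measured TCP pose, the force, the opening and the grip force at its end, in the units of the state.
- env.observe(): the state, without advancing time (a new reading comes with each control period).
- env.get_image(name): name is "scene" or "top" or "wrist"; returns the picture (384x512x3 uint8, red, green, blue); there is no depth.
- env.calibration(name): a dict with "fx", "fy", "cx", "cy" (pixels), "position" and "rotation" of the camera in the world; the wrist camera has in their place "hand_eye" (4x4, takes a point from camera to tool coordinates, whose origin is the TCP and whose axes are the flange's). Camera axes: x right, y down, z forward; pixel columns grow to the right and rows downward; lengths in m; the calibration is good to about 2 mm. A picture is of the moment at which its call begins: read the wrist's pose just before it. calibration takes no time and is no camera call.
- env.close_job(): hands the job in; it is judged then, once.
The state is a dict: "time_s": time; "q": joint angles; "qvel": joint speeds; "joint_efforts": joint torques, N m; "position": TCP position; "tool_rot": TCP orientation; "ft_force": force on the tool from outside, world axes, zero at the start; "wrist_torque": the same for the moment, N m; "grip_width": finger opening in m; "gripper_force": force on a finger pad.
Only numpy, scipy, OpenCV 4.12 (cv2) and the standard library are available. Lean on these libraries where they do the work, as an engineer would, in place of code of your own. Each camera call takes 0.05 s, during which the arm holds its last target. There are 200 camera calls.

## Working session

There is one attempt and no reset: what is moved stays moved. The work goes in short steps, Python scripts to look and compute and a tool call to move; the robot and the scene stay as the last step left them, time stands still between calls to the robot, and variables do not carry over. Pictures are saved under pics/ and viewed, at most 14 in all, crops included, and the job is handed in when it is done.

Besides the shell and the picture viewer there is one more tool, called after ">>>" as a command line: name --pt "numbers of a row" for each row, then --argument value for the rest. jog_arm: Moves the arm, as the interface text tells. Its arguments: {"type":"object","properties":{"hand":{"type":"array"},"travel":{"type":"array"},"yaw":{"type":"array"},"grip_force":{"type":"number"}},"required":["hand","travel","yaw"]}

```bash
mkdir -p pics; python3 - <<'E'
from rig import env
import cv2
for n in("scene","top"):
    cv2.imwrite(f"pics/{n}0.png",env.get_image(n)[:,:,::-1]); print(n,env.calibration(n))
print(env.calibration("wrist"),env.finger_overhang); s=env.observe(); print(s)
E
```

```text
scene {'fx': 354.44652916231803, 'fy': 354.44652916231803, 'cx': 251.4944730203679, 'cy': 198.98527739503527, 'position': array([1.19265072, 0.41733364, 0.57938743]), 'rotation': array([[-0.62517088,  0.46044925, -0.63019669],
       [ 0.78033569,  0.38469394, -0.49303831],
       [ 0.01541373, -0.79999816, -0.59980443]])}
top {'fx': 403.6424099526087, 'fy': 403.6424099526087, 'cx': 257.54569446891, 'cy': 186.02475224799454, 'position': array([ 0.44590455, -0.01073409,  1.16898921]), 'rotation': array([[ 0.00986673, -0.98840691,  0.15150719],
       [-0.99990339, -0.00826881,  0.01117323],
       [-0.00979091, -0.1516028 , -0.988393  ]])}
{'fx': 346.29407922858, 'fy': 346.29407922858, 'cx': 249.59259272689064, 'cy': 193.20617911563278, 'hand_eye': array([[ 1.60861844e-04, -9.44893120e-01, -3.27378932e-01,
         8.43385269e-02],
       [ 9.99999915e-01,  2.76703764e-04, -3.07269782e-04,
         9.59741424e-04],
       [ 3.80924086e-04, -3.27378854e-01,  9.44893084e-01,
        -1.24940299e-01],
       [ 0.00000000e+00,  0.00000000e+00,  0.00000000e+00,
         1.00000000e+00]])} 0.017
{'time_s': 0.1, 'q': array([-8.45866190e+01,  2.18383372e+01,  7.43797359e+01, -2.28784176e-04,
        8.38579353e+01, -1.23338894e+01]), 'qvel': array([ 0.0508314 , -0.10913657, -0.06259491,  0.07215747, -0.00466723,
       -0.00961171]), 'joint_efforts': array([ 4.55511297e-03, -4.49220264e+01, -2.31657547e+01, -1.15909265e-04,
        3.62291372e-03,  1.71100476e-05]), 'position': array([ 0.16764132, -0.52357596,  0.24776616]), 'tool_rot': array([[ 9.52410209e-01,  3.04819252e-01, -1.29104543e-04],
       [ 3.04819151e-01, -9.52409335e-01,  1.32030461e-03],
       [ 2.79493891e-04, -1.29682513e-03, -9.99999120e-01]]), 'ft_force': array([0.19687241, 0.48213937, 0.01534278]), 'wrist_torque': array([-0.00190115,  0.03205016, -0.04145493]), 'gripper_force': 0.0, 'grip_width': 0.08541601367836266}
```

View pics/scene0.png

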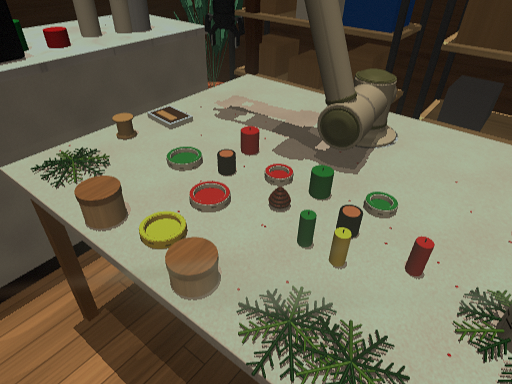

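View pics/top0.png

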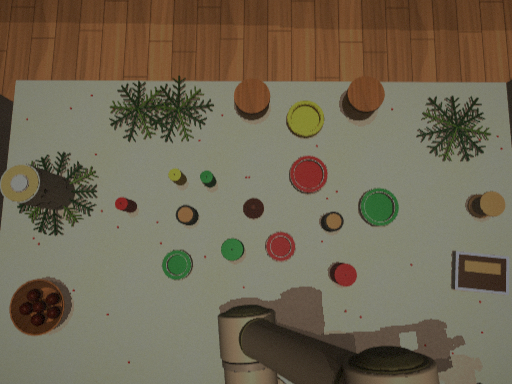

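The scene view shows four candles, five holders and two cups. In the top view, the pixels are:

| Object | Red | Green |
|---|---|---|
| Slim candle | (122,204) | (207,178) |
| Thick candle | (345,274) | (232,249) |
| Wide holder | (308,174) | (378,207) |
| Narrow holder | (280,246) | (178,264) |

- **Cups:** the black cups, which have copper tops, are at (186,214) and (333,221).
- **Look-alikes to leave:** the yellow slim candle is at (176,175) and the yellow wide holder at (305,118). Their colour rules them out.
- **Other clutter:** there is a brown cone at (253,208).

Next I'll triangulate and make one enlarged crop to confirm these.

```bash
cat > h.py <<'E'
import numpy as np, cv2
from rig import env
def mask(im,c):
    h=cv2.cvtColor(im,cv2.COLOR_RGB2HSV)
    if c=='red': m=cv2.inRange(h,(0,150,60),(7,255,255))|cv2.inRange(h,(172,150,60),(180,255,255))
    else: m=cv2.inRange(h,(45,110,30),(80,255,255))
    return cv2.morphologyEx(m,cv2.MORPH_CLOSE,np.ones((3,3)))
def blobs(im,c,amin=60):
    r=[]
    for k in cv2.findContours(mask(im,c),cv2.RETR_EXTERNAL,cv2.CHAIN_APPROX_NONE)[0]:
        a=cv2.contourArea(k)
        if a>amin:
            M=cv2.moments(k); r.append((M['m10']/M['m00'],M['m01']/M['m00'],a,cv2.boundingRect(k)))
    return r
def cam(n,s=None):
    k=env.calibration(n)
    if n=='wrist':
        T=k['hand_eye'];R=s['tool_rot'];k['position']=s['position']+R@T[:3,3];k['rotation']=R@T[:3,:3]
    return k
def ray(k,u,v):
    d=k['rotation']@np.array([(u-k['cx'])/k['fx'],(v-k['cy'])/k['fy'],1]);return k['position'],d/np.linalg.norm(d)
def plane(k,u,v,z):
    p,d=ray(k,u,v);return p+d*(z-p[2])/d[2]
def tri(r1,r2):
    (p,d),(q,e)=r1,r2
    t=np.linalg.lstsq(np.c_[d,-e],q-p,rcond=None)[0]
    a,b=p+t[0]*d,q+t[1]*e;return (a+b)/2,np.linalg.norm(a-b)
E
python3 - <<'E'
from h import *
T=cv2.imread('pics/top0.png')[:,:,::-1];S=cv2.imread('pics/scene0.png')[:,:,::-1]
kt,ks=cam('top'),cam('scene')
for c in('red','green'):
    bs=blobs(S,c)
    for b in blobs(T,c):
        best=min(((*tri(ray(kt,b[0],b[1]),ray(ks,s[0],s[1])),s) for s in bs),key=lambda x:x[1]+(0 if 0<x[0][2]<.09 else 1))
        print(c,np.round(b[:3]),b[3],np.round(best[0],3),round(best[1],4),np.round(best[2][:3]))
for n,p in(('cup',(186,214)),('cup',(333,221)),('ysl',(176,175)),('cone',(253,208)),('ywide',(305,118))): print(n,np.round(plane(kt,*p,.06),3))
cv2.imwrite('pics/crop.png',cv2.resize(T[100:300,90:420,::-1],None,fx=2.4,fy=2.4,interpolation=cv2.INTER_CUBIC))
E
```

```text
red [345. 274. 363.] (334, 263, 23, 23) [ 0.376 -0.238  0.038] 0.0028 [249. 139. 412.]
red [280. 246. 564.] (267, 233, 28, 27) [ 0.452 -0.063  0.025] 0.0003 [279. 171. 272.]
red [121. 203. 108.] (115, 198, 13, 12) [0.565 0.378 0.058] 0.0035 [423. 254. 382.]
red [308. 174. 960.] (291, 156, 36, 36) [ 0.659 -0.144  0.024] 0.0002 [209. 192. 664.]
green [176. 264. 581.] (162, 251, 29, 28) [0.398 0.227 0.025] 0.0002 [381. 201. 382.]
green [232. 249. 336.] (221, 239, 22, 21) [0.442 0.072 0.047] 0.0022 [322. 180. 474.]
green [ 379.  206. 1004.] (361, 189, 37, 36) [ 0.566 -0.344  0.025] 0.0009 [184. 155. 398.]
green [206. 177. 104.] (200, 171, 15, 13) [0.637 0.142 0.084] 0.0001 [308. 215. 108.]
green [458. 125.  80.] (444, 111, 26, 33) [ 0.806 -0.584  0.018] 0.0044 [ 72. 162. 409.]
green [147. 113.  78.] (131, 97, 37, 31) [0.846 0.325 0.01 ] 0.0246 [ 323.  351. 4195.]
cup [0.536 0.198 0.06 ]
cup [ 0.521 -0.206  0.06 ]
ysl [0.645 0.23  0.06 ]
cone [0.555 0.014 0.06 ]
ywide [ 0.813 -0.132  0.06 ]
```

View pics/crop.png

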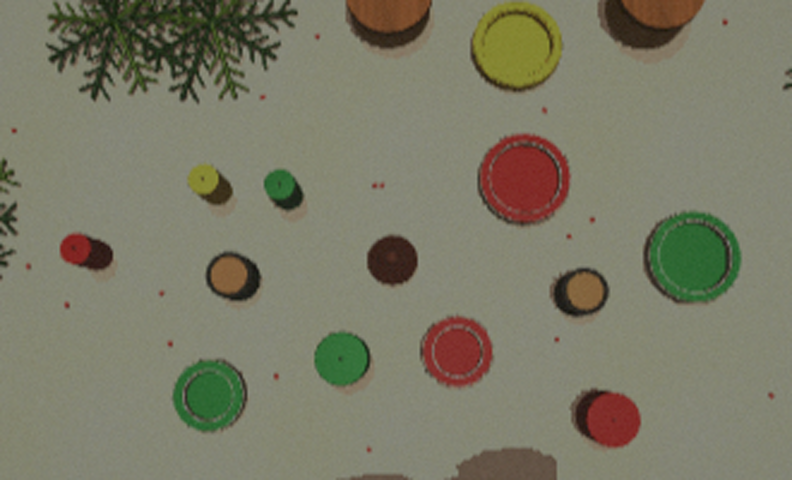

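The crop confirms the identities: the red and green tops with wicks are the four candles, and the yellow ones stay where they are. I'll start with the red thick candle.

>>> jog_arm --hand '[0.0854,0.0854,0.0854,0.0854,0.0854]' --pt "0.03 0.042 -0.006" --pt "0.033 0.046 -0.006" --pt "0.033 0.046 -0.006" --pt "0.033 0.046 -0.006" --pt "0.033 0.046 -0.006" --yaw '[0,0,0,0,0]'

```text
time_s: 0.72
position: [0.3304, -0.2961, 0.218]
tool_rot: [[0.953, 0.305, -0.0], [0.305, -0.953, 0.0], [0.0, -0.0, -1.0]]
ft_force: [-0.2, -0.8, 0.2]
grip_width: 0.085
gripper_force: 0.0
```

>>> jog_arm --hand '[0.0854,0.0854,0.0854,0.0854,0.0854]' --pt "0.024 0.033 -0.006" --pt "0.024 0.034 -0.006" --pt "0 0 0" --pt "0 0 0" --pt "0 0 0" --yaw '[0,0,0,0,0]'

```text
time_s: 1.35
position: [0.3773, -0.2316, 0.2064]
tool_rot: [[0.953, 0.304, -0.0], [0.304, -0.953, -0.0], [-0.0, 0.0, -1.0]]
ft_force: [-0.2, 0.3, -0.2]
grip_width: 0.0856
gripper_force: 0.0
```

```bash
cat > look.py <<'E'
import sys
from h import *
tag=sys.argv[1]
s=env.observe();im=env.get_image('wrist');k=cam('wrist',s)
cv2.imwrite(f'pics/w_{tag}.png',im[:,:,::-1])
print(s['position'].round(4),s['time_s'])
for c in('red','green'):
    for b in blobs(im,c,400):
        print(c,np.round(b[:3],1),b[3],*[(z,plane(k,b[0],b[1],z)[:2].round(4)) for z in(.024,.075,.085)])
E
python3 look.py rt
```

```text
[ 0.3773 -0.2316  0.2064] 1.35
red [ 250.5  184.5 4362. ] (215, 137, 75, 86) (0.024, array([ 0.3649, -0.2374])) (0.075, array([ 0.3803, -0.2323])) (0.085, array([ 0.3834, -0.2314]))
red [  83.8   34.6 5544. ] (28, 0, 102, 79) (0.024, array([ 0.4452, -0.0698])) (0.075, array([ 0.4473, -0.0926])) (0.085, array([ 0.4478, -0.097 ]))
green [ 446.7   27.6 5467.5] (392, 0, 120, 66) (0.024, array([ 0.5392, -0.3476])) (0.075, array([ 0.5257, -0.3242])) (0.085, array([ 0.5231, -0.3197]))
```

View pics/w_rt.png

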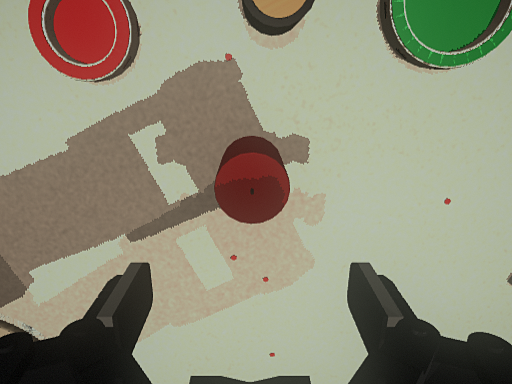

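The wrist view shows the red thick candle's top disc and wick at (252,189), between the fingers. The red narrow holder is at top left, a cup at top centre and the green wide holder at top right. I'll check heights by crossing this view with the top view.

```bash
cat > x.py <<'E'
from h import *
def cross(top,w,s):
    p,e=tri(ray(cam('top'),*top),ray(cam('wrist',s),*w)); print(p.round(4),round(e,4))
E
python3 - <<'E'
from x import *
s=env.observe(); cross((345.8,274.6),(252,189),s); print(plane(cam('wrist',s),252,189,.075))
E
```

```text
[ 0.3785 -0.2339  0.0787] 0.0006
[ 0.37716741 -0.23456499  0.075     ]
```

>>> jog_arm --hand '[0.0854,0.0854,0.0854,0.0854,0.0854]' --pt "0 -0.001 -0.05" --pt "0 0 -0.05" --pt "0 0 -0.03" --pt "0 0 -0.016" --pt "0 0 0" --yaw '[0,0,0,0,0]'

```text
time_s: 2.02
position: [0.3771, -0.2321, 0.0596]
tool_rot: [[0.953, 0.304, -0.001], [0.304, -0.953, 0.002], [-0.001, -0.002, -1.0]]
ft_force: [-0.6, -1.1, 0.1]
grip_width: 0.0853
gripper_force: 0.0
```

>>> jog_arm --hand '[0.055,0.05,0.05,0.05,0.05]' --pt "0 0 0" --pt "0 0 0" --pt "0 0 0" --pt "0 0 0" --pt "0 0 0" --yaw '[0,0,0,0,0]' --grip_force 40

```text
time_s: 2.65
position: [0.3781, -0.2324, 0.0614]
tool_rot: [[0.952, 0.305, 0.002], [0.305, -0.952, -0.002], [0.001, 0.002, -1.0]]
ft_force: [-1.7, -0.6, 6.3]
grip_width: 0.0585
gripper_force: 42.5
```

>>> jog_arm --hand '[0.05,0.05,0.05,0.05,0.05]' --pt "0 0 0.03" --pt "0 0 0.045" --pt "0 0 0.04" --pt "0.04 0.012 0.01" --pt "0.04 0.012 0" --yaw '[0,0,0,0,0]'

```text
time_s: 3.28
position: [0.4587, -0.2077, 0.1869]
tool_rot: [[0.953, 0.304, 0.002], [0.304, -0.953, -0.002], [0.002, 0.002, -1.0]]
ft_force: [-0.3, 0.3, -2.5]
grip_width: 0.0584
gripper_force: 45.2
```

>>> jog_arm --hand '[0.05,0.05,0.05,0.05,0.05]' --pt "0.045 0.014 0" --pt "0.045 0.014 0" --pt "0.03 0.01 0" --pt "0 0 0" --pt "0 0 0" --yaw '[0,0,0,0,0]'

```text
time_s: 3.9
position: [0.577, -0.1698, 0.1852]
tool_rot: [[0.952, 0.305, -0.001], [0.305, -0.952, 0.0], [-0.001, -0.001, -1.0]]
ft_force: [0.6, -0.6, -2.4]
grip_width: 0.0586
gripper_force: 45.1
```

```bash
python3 look.py rt2
```

```text
[ 0.577  -0.1698  0.1852] 3.9
red [ 102.   265.5 4786.5] (60, 229, 86, 74) (0.024, array([ 0.4517, -0.0645])) (0.075, array([ 0.4884, -0.0788])) (0.085, array([ 0.4956, -0.0817]))
red [  248.3   286.  18854.5] (174, 181, 152, 187) (0.024, array([ 0.4724, -0.2028])) (0.075, array([ 0.5054, -0.1925])) (0.085, array([ 0.5119, -0.1905]))
red [  250.9    69.3 15090. ] (183, 0, 137, 142) (0.024, array([ 0.6605, -0.145 ])) (0.075, array([ 0.66 , -0.145])) (0.085, array([ 0.6599, -0.145 ]))
green [ 426.8  242.6 9113. ] (369, 192, 117, 102) (0.024, array([ 0.567 , -0.3449])) (0.075, array([ 0.5831, -0.3093])) (0.085, array([ 0.5863, -0.3023]))
```

View pics/w_rt2.png

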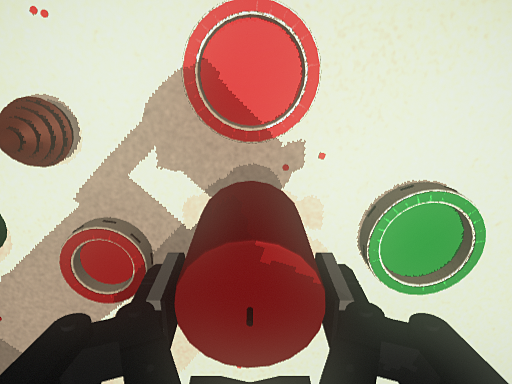

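The held candle hangs straight. The red wide holder is at (251,69), which is x 0.660, y −0.145. I'll lower the candle into it.

>>> jog_arm --hand '[0.05,0.05,0.05,0.05,0.05]' --pt "0.042 0.0125 0" --pt "0.0415 0.0125 0" --pt "0 0 -0.035" --pt "0 0 -0.035" --pt "0 0 -0.02" --yaw '[0,0,0,0,0]'

```text
time_s: 4.58
position: [0.6598, -0.1452, 0.0936]
tool_rot: [[0.953, 0.304, -0.003], [0.304, -0.953, 0.001], [-0.002, -0.002, -1.0]]
ft_force: [0.6, -0.2, -2.1]
grip_width: 0.0588
gripper_force: 45.0
```

>>> jog_arm --hand '[0.05,0.05,0.05,0.05,0.05]' --pt "0 0 -0.01" --pt "0 0 -0.008" --pt "0 0 -0.003" --pt "0 0 0" --pt "0 0 0" --yaw '[0,0,0,0,0]'

```text
time_s: 5.2
position: [0.6614, -0.1449, 0.0749]
tool_rot: [[0.952, 0.305, 0.001], [0.305, -0.952, -0.0], [0.001, 0.001, -1.0]]
ft_force: [-0.5, -0.7, -1.8]
grip_width: 0.0585
gripper_force: 45.0
```

>>> jog_arm --hand '[0.05,0.05,0.05,0.05,0.05]' --pt "0 0 -0.002" --pt "0 0 -0.001" --pt "0 0 0" --pt "0 0 0" --pt "0 0 0" --yaw '[0,0,0,0,0]'

```text
time_s: 5.82
position: [0.6612, -0.1448, 0.0714]
tool_rot: [[0.952, 0.305, 0.0], [0.305, -0.952, -0.0], [0.0, 0.0, -1.0]]
ft_force: [-0.3, 0.2, 0.1]
grip_width: 0.0587
gripper_force: 45.1
```

>>> jog_arm --hand '[0.065,0.075,0.082,0.0854,0.0854]' --pt "0 0 0" --pt "0 0 0" --pt "0 0 0" --pt "0 0 0" --pt "0 0 0" --yaw '[0,0,0,0,0]'

```text
time_s: 6.45
position: [0.6612, -0.1448, 0.0714]
tool_rot: [[0.952, 0.305, 0.0], [0.305, -0.952, -0.0], [0.0, 0.0, -1.0]]
ft_force: [0.1, -0.1, 0.1]
grip_width: 0.0856
gripper_force: 0.0
```

>>> jog_arm --hand '[0.0854,0.0854,0.0854,0.0854,0.0854]' --pt "0 0 0.03" --pt "0 0 0.05" --pt "0 0 0.05" --pt "-0.003 0.05 0" --pt "-0.003 0.05 0" --yaw '[0,0,0,0,0]'

```text
time_s: 7.08
position: [0.655, -0.044, 0.2019]
tool_rot: [[0.953, 0.304, 0.001], [0.304, -0.953, -0.0], [0.001, 0.001, -1.0]]
ft_force: [0.6, -0.1, 0.4]
grip_width: 0.0853
gripper_force: 0.0
```

>>> jog_arm --hand '[0.07,0.06,0.055,0.055,0.055]' --pt "-0.006 0.055 0" --pt "-0.006 0.055 0" --pt "-0.006 0.055 0" --pt "0 0.022 0" --pt "0 0 0" --yaw '[0,0,0,0,0]'

```text
time_s: 7.7
position: [0.6371, 0.1431, 0.2012]
tool_rot: [[0.952, 0.307, 0.0], [0.307, -0.952, -0.0], [-0.0, 0.0, -1.0]]
ft_force: [-0.4, 0.6, 0.1]
grip_width: 0.055
gripper_force: 0.0
```

```bash
python3 look.py gs
```

```text
[0.6371 0.1431 0.2012] 7.7
red [ 497.8  247.3 1261. ] (483, 204, 29, 82) (0.024, array([ 0.6392, -0.1118])) (0.075, array([ 0.6524, -0.0645])) (0.085, array([ 0.655 , -0.0553]))
green [248.9 187.5 824. ] (229, 174, 44, 30) (0.024, array([0.6231, 0.1384])) (0.075, array([0.6391, 0.1434])) (0.085, array([0.6422, 0.1444]))
```

View pics/w_gs.png

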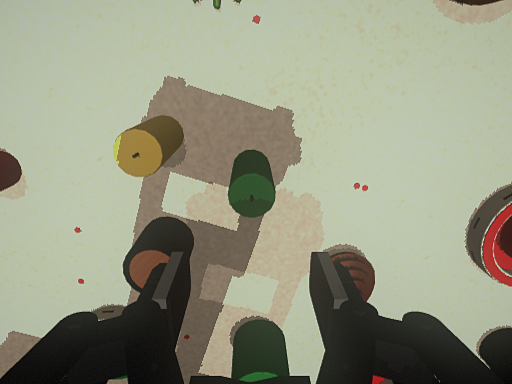

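The wrist view shows the green slim candle with its top at (251,196), centred between the fingers. The yellow one, which stays, is at (140,152), and the cup at (155,262) is clear of the fingers.

```bash
python3 - <<'E'
from x import *
s=env.observe(); cross((207.2,177.2),(251.3,197),s); print(plane(cam('wrist',s),251.3,197,.085))
E
```

```text
[0.6355 0.1391 0.0841] 0.0004
[0.63594137 0.13900856 0.085     ]
```

>>> jog_arm --hand '[0.055,0.055,0.055,0.055,0.055]' --pt "0 0 -0.04" --pt "0 0 -0.03" --pt "0 0 0" --pt "0 0 0" --pt "0 0 0" --yaw '[0,0,0,0,0]'

```text
time_s: 8.38
position: [0.6379, 0.1418, 0.1329]
tool_rot: [[0.953, 0.304, 0.003], [0.304, -0.953, 0.0], [0.003, 0.001, -1.0]]
ft_force: [0.2, -0.1, 0.3]
grip_width: 0.0551
gripper_force: 0.0
```

>>> jog_arm --hand '[0.055,0.055,0.055,0.055,0.055]' --pt "-0.001 -0.003 0" --pt "0 0 -0.03" --pt "0 0 -0.025" --pt "0 0 -0.011" --pt "0 0 0" --yaw '[0,0,0,0,0]'

```text
time_s: 9.0
position: [0.6362, 0.1391, 0.0654]
tool_rot: [[0.952, 0.305, -0.0], [0.305, -0.952, -0.0], [-0.0, -0.0, -1.0]]
ft_force: [0.2, 0.7, -0.1]
grip_width: 0.0552
gripper_force: 0.0
```

>>> jog_arm --hand '[0.035,0.028,0.028,0.028,0.028]' --pt "0 0 0" --pt "0 0 0" --pt "0 0 0" --pt "0 0 0" --pt "0 0 0" --yaw '[0,0,0,0,0]' --grip_force 40

```text
time_s: 9.62
position: [0.6368, 0.1392, 0.0666]
tool_rot: [[0.952, 0.305, 0.002], [0.305, -0.952, 0.0], [0.002, 0.001, -1.0]]
ft_force: [-0.7, -0.4, 6.6]
grip_width: 0.0348
gripper_force: 39.9
```

>>> jog_arm --hand '[0.028,0.028,0.028,0.028,0.028]' --pt "0 0 0.03" --pt "0 0 0.045" --pt "0 0 0.045" --pt "-0.04 0.015 0" --pt "-0.04 0.015 0" --yaw '[0,0,0,0,0]'

```text
time_s: 10.25
position: [0.5551, 0.1694, 0.1856]
tool_rot: [[0.953, 0.304, 0.001], [0.304, -0.953, 0.0], [0.001, 0.0, -1.0]]
ft_force: [0.3, -0.6, -0.3]
grip_width: 0.0355
gripper_force: 40.2
```

>>> jog_arm --hand '[0.028,0.028,0.028,0.028,0.028]' --pt "-0.05 0.018 0" --pt "-0.05 0.018 0" --pt "-0.035 0.013 0" --pt "-0.023 0.009 0" --pt "0 0 0" --yaw '[0,0,0,0,0]'

```text
time_s: 10.88
position: [0.397, 0.2276, 0.1857]
tool_rot: [[0.952, 0.306, 0.0], [0.306, -0.952, 0.0], [0.0, -0.0, -1.0]]
ft_force: [0.2, 0.5, -0.6]
grip_width: 0.0351
gripper_force: 40.2
```

```bash
python3 look.py gs2
```

```text
[0.397  0.2276 0.1857] 10.875
green [ 473.7  202.8 4649.5] (434, 154, 78, 87) (0.024, array([0.4353, 0.0309])) (0.075, array([0.4428, 0.0703])) (0.085, array([0.4443, 0.0781]))
green [  247.    245.1 14049.5] (203, 132, 94, 218) (0.024, array([0.334, 0.209])) (0.075, array([0.3596, 0.2167])) (0.085, array([0.3646, 0.2182]))
```

View pics/w_gs2.png

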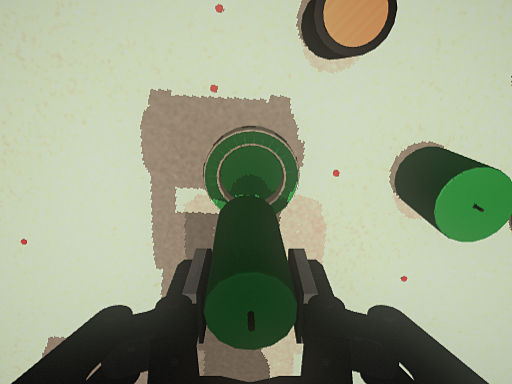

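The candle is over the green narrow holder, whose rim centre is at about (250,175). The green thick candle's wick is at (478,208).

```bash
python3 - <<'E'
from x import *
s=env.observe();k=cam('wrist',s); print(plane(k,250.5,174.5,.024),plane(k,251,174,.01)); cross((176.5,264),(250.5,174.5),s)
cross((232,249),(477,207),s)
E
```

```text
[0.40080502 0.2264285  0.024     ] [0.39758417 0.22488436 0.01      ]
[0.3996 0.2265 0.0213] 0.0012
[0.4423 0.0682 0.0777] 0.0001
```

>>> jog_arm --hand '[0.028,0.028,0.028,0.028,0.028]' --pt "0.003 -0.001 0" --pt "0 0 -0.04" --pt "0 0 -0.035" --pt "0 0 -0.02" --pt "0 0 -0.008" --yaw '[0,0,0,0,0]'

```text
time_s: 11.55
position: [0.4018, 0.2257, 0.0812]
tool_rot: [[0.953, 0.304, -0.002], [0.304, -0.953, -0.0], [-0.002, -0.0, -1.0]]
ft_force: [0.2, -0.2, -0.6]
grip_width: 0.035
gripper_force: 40.1
```

>>> jog_arm --hand '[0.028,0.028,0.028,0.028,0.028]' --pt "0 0 -0.003" --pt "0 0 -0.002" --pt "0 0 -0.001" --pt "0 0 0" --pt "0 0 0" --yaw '[0,0,0,0,0]'

```text
time_s: 12.18
position: [0.4014, 0.2263, 0.0767]
tool_rot: [[0.952, 0.305, 0.001], [0.305, -0.952, 0.0], [0.001, 0.0, -1.0]]
ft_force: [0.5, -0.3, 1.2]
grip_width: 0.035
gripper_force: 40.3
```

>>> jog_arm --hand '[0.045,0.055,0.06,0.06,0.06]' --pt "0 0 0" --pt "0 0 0" --pt "0 0 0" --pt "0 0 0" --pt "0 0 0" --yaw '[0,0,0,0,0]'

```text
time_s: 12.8
position: [0.4012, 0.2262, 0.0763]
tool_rot: [[0.952, 0.305, -0.0], [0.305, -0.952, 0.0], [-0.0, -0.0, -1.0]]
ft_force: [-0.7, 0.2, 0.4]
grip_width: 0.0601
gripper_force: 0.0
```

>>> jog_arm --hand '[0.06,0.06,0.06,0.06,0.06]' --pt "0 0 0.03" --pt "0 0 0.05" --pt "0 0 0.045" --pt "0.035 0.031 0" --pt "0.035 0.031 0" --yaw '[0,0,0,0,0]'

```text
time_s: 13.42
position: [0.4721, 0.289, 0.2023]
tool_rot: [[0.953, 0.304, 0.002], [0.304, -0.953, 0.001], [0.002, -0.0, -1.0]]
ft_force: [-0.2, -1.4, 0.8]
grip_width: 0.06
gripper_force: 0.0
```

>>> jog_arm --hand '[0.06,0.06,0.06,0.06,0.06]' --pt "0.035 0.031 0" --pt "0.035 0.031 0" --pt "0.021 0.019 0" --pt "0 0 0" --pt "0 0 0" --yaw '[0,0,0,0,0]'

```text
time_s: 14.05
position: [0.5617, 0.3689, 0.2011]
tool_rot: [[0.952, 0.305, -0.001], [0.305, -0.952, -0.0], [-0.001, 0.0, -1.0]]
ft_force: [-0.2, 0.4, 1.0]
grip_width: 0.0601
gripper_force: 0.0
```

```bash
python3 look.py rs
```

```text
[0.5617 0.3689 0.2011] 14.05
red [ 246.9  190.2 1701. ] (224, 155, 47, 60) (0.024, array([0.5445, 0.365 ])) (0.075, array([0.561 , 0.3699])) (0.085, array([0.5643, 0.3708]))
green [501.3 364.9 405.5] (482, 351, 30, 33) (0.024, array([0.4351, 0.0326])) (0.075, array([0.4701, 0.0936])) (0.085, array([0.477 , 0.1056]))
green [ 311.6  348.4 1516.5] (292, 320, 39, 62) (0.024, array([0.3921, 0.2424])) (0.075, array([0.4344, 0.2679])) (0.085, array([0.4427, 0.273 ]))
green [  90.7   53.  2899.5] (38, 0, 127, 174) (0.024, array([0.6176, 0.5209])) (0.075, array([0.6218, 0.4994])) (0.085, array([0.6226, 0.4952]))
```

View pics/w_rs.png

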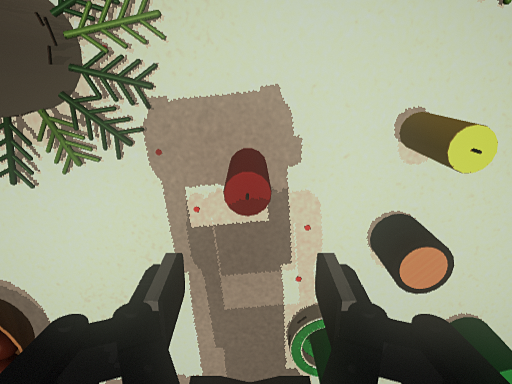

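The red slim candle's wick is at (248,195), centred, with nothing near the fingers.

```bash
python3 - <<'E'
from x import *
s=env.observe(); cross((121.3,202.9),(247.7,194),s); print(plane(cam('wrist',s),247.7,194,.085))
E
```

```text
[0.5624 0.3694 0.0873] 0.0002
[0.56156781 0.36924338 0.085     ]
```

>>> jog_arm --hand '[0.06,0.06,0.06,0.06,0.06]' --pt "0 0 -0.04" --pt "0 0 -0.025" --pt "0 0 0" --pt "0 0 0" --pt "0 0 0" --yaw '[0,0,0,0,0]'

```text
time_s: 14.72
position: [0.5626, 0.3693, 0.138]
tool_rot: [[0.952, 0.305, 0.002], [0.305, -0.952, 0.001], [0.003, -0.0, -1.0]]
ft_force: [-0.3, -0.1, 1.2]
grip_width: 0.0596
gripper_force: 0.0
```

>>> jog_arm --hand '[0.06,0.06,0.06,0.06,0.06]' --pt "0 0 -0.035" --pt "0 0 -0.025" --pt "0 0 -0.01" --pt "0 0 0" --pt "0 0 0" --yaw '[0,0,0,0,0]'

```text
time_s: 15.35
position: [0.5628, 0.3695, 0.0677]
tool_rot: [[0.952, 0.305, 0.002], [0.305, -0.952, 0.001], [0.002, -0.0, -1.0]]
ft_force: [0.2, -0.0, -0.3]
grip_width: 0.0599
gripper_force: 0.0
```

>>> jog_arm --hand '[0.035,0.028,0.028,0.028,0.028]' --pt "0 0 0" --pt "0 0 0" --pt "0 0 0" --pt "0 0 0" --pt "0 0 0" --yaw '[0,0,0,0,0]' --grip_force 40

```text
time_s: 15.98
position: [0.5625, 0.3695, 0.0673]
tool_rot: [[0.952, 0.305, 0.002], [0.305, -0.952, 0.001], [0.002, -0.0, -1.0]]
ft_force: [-0.3, 0.2, 6.9]
grip_width: 0.0346
gripper_force: 39.8
```

>>> jog_arm --hand '[0.028,0.028,0.028,0.028,0.028]' --pt "0 0 0.03" --pt "0 0 0.045" --pt "0 0 0.045" --pt "-0.01 -0.035 0.005" --pt "-0.012 -0.05 0" --yaw '[0,0,0,0,0]'

```text
time_s: 16.6
position: [0.5398, 0.2838, 0.1916]
tool_rot: [[0.952, 0.306, 0.001], [0.306, -0.952, 0.0], [0.001, 0.0, -1.0]]
ft_force: [0.8, -0.8, -0.9]
grip_width: 0.0348
gripper_force: 40.1
```

>>> jog_arm --hand '[0.028,0.028,0.028,0.028,0.028]' --pt "-0.013 -0.053 0" --pt "-0.013 -0.053 0" --pt "-0.013 -0.053 0" --pt "-0.013 -0.053 0" --pt "-0.013 -0.05 0" --yaw '[0,0,0,0,0]'

```text
time_s: 17.23
position: [0.4744, 0.0206, 0.1912]
tool_rot: [[0.952, 0.305, -0.0], [0.305, -0.952, -0.0], [-0.0, 0.0, -1.0]]
ft_force: [0.8, -0.4, -1.0]
grip_width: 0.0352
gripper_force: 40.1
```

>>> jog_arm --hand '[0.028,0.028,0.028,0.028,0.028]' --pt "-0.013 -0.05 0" --pt "-0.01 -0.037 0" --pt "0 0 0" --pt "0 0 0" --pt "0 0 0" --yaw '[0,0,0,0,0]'

```text
time_s: 17.85
position: [0.4523, -0.0639, 0.1913]
tool_rot: [[0.952, 0.306, -0.0], [0.306, -0.952, 0.0], [-0.0, -0.0, -1.0]]
ft_force: [0.2, -0.4, -0.9]
grip_width: 0.0347
gripper_force: 40.1
```

```bash
python3 look.py rs2
```

```text
[ 0.4523 -0.0639  0.1913] 17.85
red [  248.4   242.9 15469.5] (204, 133, 93, 218) (0.024, array([ 0.389 , -0.0839])) (0.075, array([ 0.4141, -0.0761])) (0.085, array([ 0.419 , -0.0745]))
red [ 432.8   11.5 1776.5] (383, 0, 109, 29) (0.024, array([ 0.6171, -0.157 ])) (0.075, array([ 0.6024, -0.1364])) (0.085, array([ 0.5995, -0.1324]))
green [  68.1  152.7 5087.5] (27, 113, 83, 80) (0.024, array([0.4236, 0.0897])) (0.075, array([0.4427, 0.0673])) (0.085, array([0.4464, 0.0629]))
```

View pics/w_rs2.png

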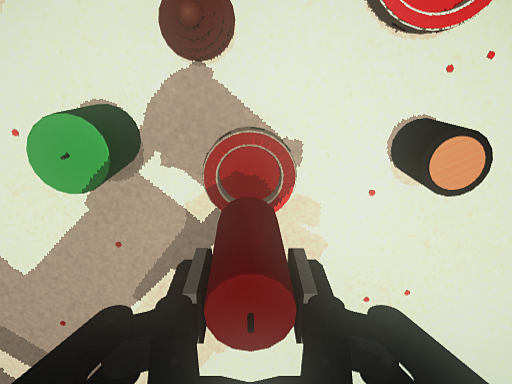

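The candle hangs over the red narrow holder, whose rim is centred at about (250,176). That agrees with the earlier measurement, so I'll lower it.

>>> jog_arm --hand '[0.028,0.028,0.028,0.028,0.028]' --pt "0 0 -0.03" --pt "0 0 -0.04" --pt "0 0 -0.025" --pt "0 0 -0.01" --pt "0 0 -0.004" --yaw '[0,0,0,0,0]'

```text
time_s: 18.52
position: [0.4525, -0.0646, 0.0824]
tool_rot: [[0.952, 0.305, 0.0], [0.305, -0.952, -0.0], [0.0, 0.0, -1.0]]
ft_force: [0.2, 0.2, -1.2]
grip_width: 0.0348
gripper_force: 40.1
```

>>> jog_arm --hand '[0.028,0.028,0.028,0.028,0.028]' --pt "0 0 -0.003" --pt "0 0 -0.002" --pt "0 0 0" --pt "0 0 0" --pt "0 0 0" --yaw '[0,0,0,0,0]'

```text
time_s: 19.15
position: [0.4522, -0.0648, 0.0775]
tool_rot: [[0.952, 0.305, 0.0], [0.305, -0.952, -0.0], [0.0, 0.0, -1.0]]
ft_force: [0.5, 1.4, -1.8]
grip_width: 0.035
gripper_force: 40.1
```

>>> jog_arm --hand '[0.028,0.028,0.028,0.028,0.028]' --pt "0 0 -0.001" --pt "0 0 0" --pt "0 0 0" --pt "0 0 0" --pt "0 0 0" --yaw '[0,0,0,0,0]'

```text
time_s: 19.77
position: [0.4524, -0.0648, 0.0772]
tool_rot: [[0.952, 0.305, 0.001], [0.305, -0.952, -0.0], [0.001, 0.001, -1.0]]
ft_force: [-2.0, 1.3, 10.6]
grip_width: 0.0346
gripper_force: 41.3
```

>>> jog_arm --hand '[0.04,0.05,0.06,0.06,0.06]' --pt "0 0 0" --pt "0 0 0" --pt "0 0 0" --pt "0 0 0" --pt "0 0 0" --yaw '[0,0,0,0,0]'

```text
time_s: 20.4
position: [0.4522, -0.0648, 0.0763]
tool_rot: [[0.952, 0.305, -0.0], [0.305, -0.952, 0.0], [-0.0, -0.0, -1.0]]
ft_force: [0.8, -0.0, -0.6]
grip_width: 0.0601
gripper_force: 0.0
```

>>> jog_arm --hand '[0.06,0.06,0.075,0.0854,0.0854]' --pt "0 0 0.03" --pt "0 0 0.05" --pt "0 0 0.05" --pt "-0.003 0.05 0" --pt "-0.003 0.05 0" --yaw '[0,0,0,0,0]'

```text
time_s: 21.02
position: [0.4461, 0.0361, 0.2068]
tool_rot: [[0.953, 0.303, 0.001], [0.303, -0.953, -0.0], [0.001, 0.001, -1.0]]
ft_force: [0.9, -0.2, 0.4]
grip_width: 0.0852
gripper_force: 0.0
```

>>> jog_arm --hand '[0.0854,0.0854,0.0854,0.0854,0.0854]' --pt "-0.004 0.033 0" --pt "0 0 0" --pt "0 0 -0.03" --pt "0 0 0" --pt "0 0 0" --yaw '[0,0,0,0,0]'

```text
time_s: 21.65
position: [0.4426, 0.0676, 0.177]
tool_rot: [[0.953, 0.304, 0.001], [0.304, -0.953, -0.0], [0.001, 0.0, -1.0]]
ft_force: [1.1, -0.3, 0.0]
grip_width: 0.0856
gripper_force: 0.0
```

```bash
python3 look.py gt
```

```text
[0.4426 0.0676 0.177 ] 21.65
red [ 409.4  223.1 6616.5] (351, 172, 113, 106) (0.024, array([ 0.4478, -0.0786])) (0.075, array([ 0.4616, -0.0472])) (0.085, array([ 0.4643, -0.0411]))
red [ 378.9   43.7 1410. ] (349, 20, 53, 68) (0.024, array([0.5721, 0.0076])) (0.075, array([0.5631, 0.0232])) (0.085, array([0.5614, 0.0262]))
green [ 244.6  196.5 4194.5] (207, 162, 82, 76) (0.024, array([0.4275, 0.0663])) (0.075, array([0.445 , 0.0711])) (0.085, array([0.4485, 0.072 ]))
green [  24.3  186.1 1660. ] (0, 159, 60, 64) (0.024, array([0.3799, 0.246 ])) (0.075, array([0.4062, 0.2179])) (0.085, array([0.4113, 0.2123]))
green [  62.7  169.9 3059. ] (3, 127, 98, 92) (0.024, array([0.4039, 0.2172])) (0.075, array([0.4258, 0.1943])) (0.085, array([0.4301, 0.1898]))
```

View pics/w_gt.png

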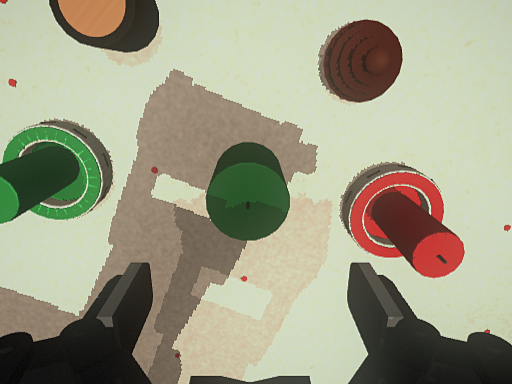

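Both slim candles stand in their holders. The green thick candle's top is at (248,201), centred between the fingers and matching the crossed position (0.442, 0.068).

>>> jog_arm --hand '[0.0854,0.0854,0.0854,0.0854,0.0854]' --pt "0 0 -0.04" --pt "0 0 -0.04" --pt "0 0 -0.025" --pt "0 0 -0.011" --pt "0 0 0" --yaw '[0,0,0,0,0]'

```text
time_s: 22.32
position: [0.4425, 0.068, 0.0606]
tool_rot: [[0.952, 0.305, 0.0], [0.305, -0.952, -0.0], [0.0, 0.0, -1.0]]
ft_force: [0.0, 1.7, 0.1]
grip_width: 0.0854
gripper_force: 0.0
```

>>> jog_arm --hand '[0.06,0.05,0.05,0.05,0.05]' --pt "0 0 0" --pt "0 0 0" --pt "0 0 0" --pt "0 0 0" --pt "0 0 0" --yaw '[0,0,0,0,0]' --grip_force 45

```text
time_s: 22.95
position: [0.4428, 0.0682, 0.0615]
tool_rot: [[0.952, 0.305, 0.003], [0.305, -0.952, -0.0], [0.002, 0.001, -1.0]]
ft_force: [-1.9, 0.7, 7.3]
grip_width: 0.058
gripper_force: 47.4
```

>>> jog_arm --hand '[0.05,0.05,0.05,0.05,0.05]' --pt "0 0 0.03" --pt "0 0 0.045" --pt "0 0 0.05" --pt "0.005 0 0.02" --pt "0.012 -0.035 0" --yaw '[0,0,0,0,0]'

```text
time_s: 23.58
position: [0.4595, 0.034, 0.2077]
tool_rot: [[0.951, 0.308, 0.005], [0.308, -0.951, -0.0], [0.004, 0.002, -1.0]]
ft_force: [0.9, 0.5, -1.5]
grip_width: 0.0581
gripper_force: 49.8
```

>>> jog_arm --hand '[0.05,0.05,0.05,0.05,0.05]' --pt "0.015 -0.052 0" --pt "0.015 -0.052 0" --pt "0.015 -0.052 0" --pt "0.015 -0.052 0" --pt "0.015 -0.052 0" --yaw '[0,0,0,0,0]'

```text
time_s: 24.2
position: [0.5343, -0.2285, 0.2058]
tool_rot: [[0.952, 0.305, 0.0], [0.305, -0.952, -0.0], [0.0, 0.0, -1.0]]
ft_force: [0.9, -0.7, -2.2]
grip_width: 0.0585
gripper_force: 49.8
```

>>> jog_arm --hand '[0.05,0.05,0.05,0.05,0.05]' --pt "0.015 -0.05 0" --pt "0.013 -0.045 0" --pt "0.004 -0.023 0" --pt "0 0 0" --pt "0 0 0" --yaw '[0,0,0,0,0]'

```text
time_s: 24.82
position: [0.566, -0.3439, 0.2055]
tool_rot: [[0.952, 0.305, -0.0], [0.305, -0.952, 0.001], [-0.0, -0.001, -1.0]]
ft_force: [0.1, 0.1, -1.1]
grip_width: 0.0582
gripper_force: 49.7
```

```bash
python3 look.py gt2
```

```text
[ 0.566  -0.3439  0.2055] 24.825
red [  55.8   24.9 4896. ] (0, 0, 111, 61) (0.024, array([ 0.634 , -0.1597])) (0.075, array([ 0.6361, -0.1862])) (0.085, array([ 0.6365, -0.1914]))
green [  249.2   249.6 23478.5] (175, 115, 150, 250) (0.024, array([ 0.4889, -0.369 ])) (0.075, array([ 0.5152, -0.3607])) (0.085, array([ 0.5203, -0.3591]))
```

View pics/w_gt2.png

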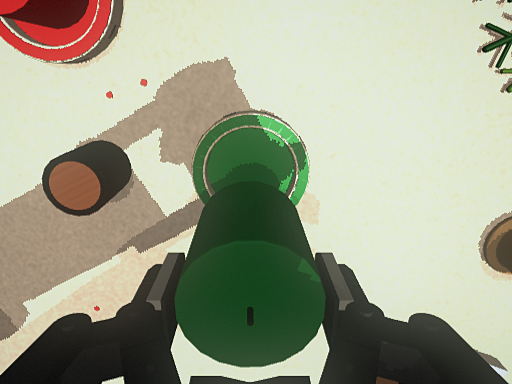

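The candle is over the green wide holder, whose rim is centred at about (251,170), and the cup is well clear. I'll lower it.

>>> jog_arm --hand '[0.05,0.05,0.05,0.05,0.05]' --pt "0.001 -0.001 -0.035" --pt "0 0 -0.045" --pt "0 0 -0.03" --pt "0 0 -0.014" --pt "0 0 -0.004" --yaw '[0,0,0,0,0]'

```text
time_s: 25.5
position: [0.5674, -0.3454, 0.0776]
tool_rot: [[0.952, 0.305, 0.0], [0.305, -0.952, -0.0], [0.0, 0.0, -1.0]]
ft_force: [-0.3, -0.7, -0.5]
grip_width: 0.0584
gripper_force: 49.7
```

>>> jog_arm --hand '[0.05,0.05,0.05,0.05,0.05]' --pt "0 0 -0.003" --pt "0 0 -0.003" --pt "0 0 0" --pt "0 0 0" --pt "0 0 0" --yaw '[0,0,0,0,0]'

```text
time_s: 26.12
position: [0.5672, -0.3459, 0.0717]
tool_rot: [[0.952, 0.305, 0.0], [0.305, -0.952, -0.0], [0.0, 0.0, -1.0]]
ft_force: [0.1, 0.1, 0.6]
grip_width: 0.0583
gripper_force: 49.8
```

Contact is made, so I'll release, lift and check from the fixed cameras.

>>> jog_arm --hand '[0.065,0.075,0.082,0.0854,0.0854]' --pt "0 0 0" --pt "0 0 0" --pt "0 0 0" --pt "0 0 0" --pt "0 0 0" --yaw '[0,0,0,0,0]'

```text
time_s: 26.75
position: [0.5672, -0.3458, 0.0713]
tool_rot: [[0.952, 0.305, 0.0], [0.305, -0.952, -0.0], [0.0, 0.0, -1.0]]
ft_force: [0.8, 0.6, -0.0]
grip_width: 0.0853
gripper_force: 0.0
```

>>> jog_arm --hand '[0.0854,0.0854,0.0854,0.0854,0.0854]' --pt "0 0 0.03" --pt "0 0 0.05" --pt "0 0 0.05" --pt "-0.04 -0.03 0.02" --pt "-0.04 -0.03 0" --yaw '[0,0,0,0,0]'

```text
time_s: 27.38
position: [0.4868, -0.4066, 0.2235]
tool_rot: [[0.952, 0.306, 0.003], [0.306, -0.952, -0.003], [0.001, 0.004, -1.0]]
ft_force: [-0.6, -0.8, -0.5]
grip_width: 0.0854
gripper_force: 0.0
```

>>> jog_arm --hand '[0.0854,0.0854,0.0854,0.0854,0.0854]' --pt "-0.04 -0.03 0" --pt "-0.04 -0.03 0" --pt "-0.04 -0.02 0" --pt "0 0 0" --pt "0 0 0" --yaw '[0,0,0,0,0]'

```text
time_s: 28.0
position: [0.3676, -0.4856, 0.2214]
tool_rot: [[0.952, 0.305, 0.0], [0.305, -0.952, 0.0], [0.0, 0.0, -1.0]]
ft_force: [0.5, 0.2, -0.8]
grip_width: 0.0859
gripper_force: 0.0
```

```bash
python3 - <<'E'
from h import *
a=env.get_image('scene')[80:320,120:460];b=env.get_image('top')[130:300,90:430]
w=800
a=cv2.resize(a,(420,300));b=cv2.resize(b,(600,300))
cv2.imwrite('pics/end.png',np.vstack([cv2.resize(a,(600,340))[:, :],b[:260]])[:,:,::-1])
E
```

```text
(no output)
```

View pics/end.png

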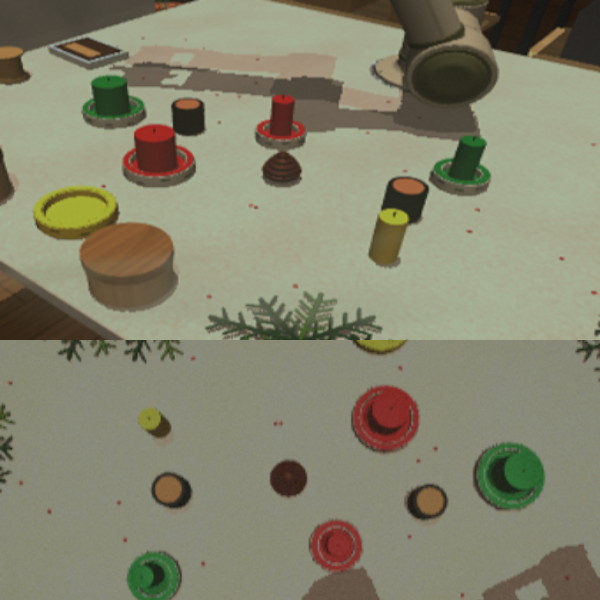

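All four candles stand in their wells. Their lean in the scene view is perspective, since the untouched yellow candle leans the same way. Both cups are where they were, so I'm handing in.

```bash
python3 -c "
from rig import env
print(env.close_job())"
```

```text
the job is handed in; nothing more can be done
None
```

I handed the job in at about 28 s: all four candles stand in the holders of their own colour and size, and the cups and yellow look-alikes were left alone, though the hand-in returned no verdict.

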